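# Send an electrode drive home from its control pad

### The arm

A 6-joint arm with a two-finger parallel gripper is mounted at the origin on the work surface. World frame = base frame: x ahead of the robot, y to its left, z up, the work surface at z = 0. Lengths are in m, angles in degrees, forces in N, time in s.
With the tool pointing down it reaches from about 0.325 to 0.85 m from the base axis. Payload 4.4 kg.
Tool frame: the origin (TCP) lies between the finger pads; the fingertips stand 11 mm ahead of it and the grasp point (between the pads) lies 8 mm behind it; x points along the fingers, z is the direction in which the jaws open and shut, and the axes are right-handed (so a half turn about x gives the same grasp; the last joint's range is limited). The gripper opens to 94 mm and grips with 3 to 60 N. Pads are 16 mm wide; open, the fingers measure 119 mm over their backs; the gripper's body (75 mm by 177 mm) begins 78 mm behind the grasp point.
Start: joints at [67.007, 11.837, 88.321, -0, 79.842, -8.623], TCP at [0.143, 0.557, 0.216] pointing down, gripper open.
Joint ranges: [-156.59, 156.59], [-49.26, 127.26], [12.9, 141.05], [-63.56, 243.56], [4.71, 150.69], [-161.64, 161.64]. Speed limits (degrees/s): [159.86, 159.86, 180, 180, 180, 180].

### API

Orientations are given as a 3x3 rotation matrix whose columns are the frame's x, y, z axes.
In Python, from station import bot gives the robot as it stands. Calls block until the motion is done:
- bot.move_ptp(position, orientation): joint-space move of the TCP to a pose.
- bot.move_linear(position, frame=None, speed=0.15, until_force=None): straight line of the TCP; frame=None keeps the orientation; speed is the mean speed in m/s. With until_force (N) it stops when the force on the tool has changed by that much, and returns True; else False.
- bot.move_joints(angles): joint-space move.
- bot.let_go() and bot.close_gripper(): open the fingers fully, or close them until they stop; the grip force is fixed at half the most.
- bot.hold(seconds).
- bot.ik(position, orientation): joint angles nearest the present ones, or None.
- bot.snapshot(name): name is "side" or "top" or "wrist"; returns (picture, depth): 420x560x3 uint8, red, green, blue; 420x560 float32, m along the optical axis (not along the pixel's ray), 0 where there is no reading.
- bot.get_calibration(name): a dict with "vfov" (degrees; the focal length in pixels is half the picture's height over the tangent of half this angle, whatever the lens; pixels are square), "cx", "cy" (the principal point, pixels), "world_to_cam" (4x4, takes a point from world to camera coordinates); the wrist camera has in their place "hand_eye" (4x4, takes a point from camera to tool coordinates, whose origin is the TCP and whose axes are the tool frame's). Camera axes: x right, y down, z forward; pixel columns grow to the right and rows downward; lengths in m; the calibration is good to about 2 mm. A picture is of the moment at which its call begins: read the wrist's pose just before it. get_calibration takes no time and is no camera call.
A pose or a line that the arm cannot do raises bot.Unreachable and nothing moves.
- bot.hand_in(): hands the job in, once; it reports no verdict.
Readings, each from a call of its own:
- bot.read_clock(): time.
- bot.read_q(): joint angles.
- bot.read_joint_vel(): joint speeds.
- bot.read_tau(): joint torques, N m.
- bot.read_position(): TCP position.
- bot.read_tool_rot(): TCP orientation.
- bot.read_wrist_force(): force on the tool from outside, world axes, zero at the start.
- bot.read_torque(): the same for the moment, N m.
- bot.read_finger_gap(): finger opening in m.
Only numpy, scipy, OpenCV 4.12 (cv2) and the standard library are available. Lean on these libraries where they do the work, as an engineer would, in place of code of your own. Each camera call takes 0.05 s, during which the arm holds its last target. There are 200 camera calls.

### The job

Send the second electrode drive home from its control pad, the flat dark box with the three round dials. Using only the fingertips, press lightly the second key from the left (seen from the robot's side) in the far row of four square keys and let it come up again, then press the wide bar key in the near row, keep it down for two seconds, let go and draw the hand well clear above the pad. Do not turn a dial, press any other key, shift or lift the pad, or disturb the glassware and tools around it.

Things in the scene. Friction and masses are not known exactly. Their poses are not given: they have to be found in the camera images.
- control_pad: Control pad of the electrode drives: a flat dark box, level top, 200 mm deep (x, away from the robot side), 260 mm wide (y, to the left), 52 mm high, loose on rubber feet, 1.5 kg. Origin: centre of underside. On top: far row of four square keys, middle row of three round dials, near row with a wide bar, a round key and a loose small dish. All keys stand 11 mm above the box top. Over 25 N harms it.
- pad_corner (a point): The near left top corner of the pad (pad x = -0.100, y = +0.130, 52 mm above the table).
- select_2_top (a point): Centre of the top face of the second select key from the left: square, 18 x 18 mm, 63 mm above the table when up. Axes as the pad's (z up); it goes down with the key.
- home_bar_top (a point): Centre of the top face of the home bar, the one wide key: 48 mm (y) x 18 mm (x), 63 mm above the table when up. Axes as the pad's (z up); it goes down with the key.
- select_1 (a joint): Grey sprung key of the pad, square 18 x 18 mm, first from the left in the far row (pad x +0.070, y +0.057; marked by one dot). Joint value: travel straight down in m, 0 = up, 0.008 = fully down; it registers at 0.003. Sprung: starts to move at 2.1 N, 3 mm down at 3.9 N, fully down at 7 N, comes up when let go.
- select_2 (a joint): Grey sprung key of the pad, square 18 x 18 mm, second from the left in the far row (pad x +0.070, y +0.019; two dots): the one to press. Joint value: travel straight down in m, 0 = up, 0.008 = fully down; it registers at 0.003. Sprung: starts to move at 2.1 N, 3 mm down at 3.9 N, fully down at 7 N, comes up when let go.
- select_3 (a joint): Grey sprung key of the pad, square 18 x 18 mm, third from the left (pad x +0.070, y -0.019; three dots). Joint value: travel straight down in m, 0 = up, 0.008 = fully down; it registers at 0.003. Sprung: starts to move at 2.1 N, 3 mm down at 3.9 N, fully down at 7 N, comes up when let go.
- select_4 (a joint): Grey sprung key of the pad, square 18 x 18 mm, fourth from the left (pad x +0.070, y -0.057; four dots). Joint value: travel straight down in m, 0 = up, 0.008 = fully down; it registers at 0.003. Sprung: starts to move at 2.1 N, 3 mm down at 3.9 N, fully down at 7 N, comes up when let go.
- home_bar (a joint): The home bar, the wide key in the near row (pad x -0.070, y -0.050). Joint value: travel straight down in m, 0 = up, 0.008 = fully down; it registers at 0.003. Sprung: starts to move at 2.1 N, 3 mm down at 3.9 N, fully down at 7 N, comes up when let go.
- work_key (a joint): The round key in the near row, 18 mm across (pad x -0.070, y +0.015). Joint value: travel straight down in m, 0 = up, 0.008 = fully down; it registers at 0.003. Sprung: starts to move at 2.1 N, 3 mm down at 3.9 N, fully down at 7 N, comes up when let go.
- dial_left (a joint): The left (pad y +0.080) dial of the pad, a light-running ribbed drive wheel at pad x = 0, 46 mm across, its top 77 mm above the table. Joint value: its angle in rad, 0 at the start; to be left unturned.
- dial_mid (a joint): The middle (pad y 0) dial of the pad, a light-running ribbed drive wheel at pad x = 0, 46 mm across, its top 77 mm above the table. Joint value: its angle in rad, 0 at the start; to be left unturned.
- dial_right (a joint): The right (pad y -0.080) dial of the pad, a light-running ribbed drive wheel at pad x = 0, 46 mm across, its top 77 mm above the table. Joint value: its angle in rad, 0 at the start; to be left unturned.
- lamp_dial (a joint): The single dial on the other box, the cream lamp supply (170 x 190 mm, 66 mm high, fixed, beside the pad on one side or the other). Angle in rad, 0 at the start; to be left alone.
- lamp_key (a joint): The single round key on the lamp supply; to be left alone. Joint value: travel straight down in m, 0 = up, 0.008 = fully down; it registers at 0.003. Sprung: starts to move at 2.1 N, 3 mm down at 3.9 N, fully down at 7 N, comes up when let go.
- small_dish: clear 35 mm glass dish, 11 mm high, open, standing on the pad's top in the near left corner beside the round key; origin at the centre of its underside
- petri_dish: clear 60 mm glass dish, 14 mm high, open, on the table just beyond the pad; origin at the centre of its underside
- amber_vial: capped amber glass vial, 26 mm across, 52 mm high, standing just to the left of the pad; origin at the centre of its underside
- forceps: steel forceps about 120 mm long, 8 mm high, lying between the pad and the robot; origin near mid-length, underside
- screwdriver: black-handled screwdriver about 150 mm long lying on the left of the table; x along its length
- slide_box: cream box for glass slides, 84 x 34 x 34 mm, lying on the right of the table; origin at the centre of its underside
- saline_bottle: white plastic bottle with a cap, 68 mm across, 165 mm high, on the left of the table; origin at the centre of its underside

How it is judged (in metres and radians):
On the way, in this order (a step that is already met when the one before it is completed fails the run):
1. the second select key from the left is pressed (3 mm or more) (value of joint select_2 above 0.003 m and contact force between the fingers and select_2 above 0.5 N and value of joint home_bar below 0.001 m), for 0.1 s.
2. the select key is let up again (value of joint each of select_2, home_bar below 0.001 m), for 0.1 s.
3. the home bar is kept down (3 mm or more) by the fingers for two seconds (1.7 s is enough) (value of joint home_bar above 0.003 m and contact force between the fingers and home_bar above 0.5 N and value of joint select_2 below 0.001 m), for 1.7 s.
At the end, for the whole second after the job is handed in: All keys are up again, the dials stand within 0.1 rad of where they were, the pad stands flat and at rest and neither it nor any of the loose things has moved more than 10 mm, and the hand is drawn back above the pad (grasp point over 60 mm from the home bar and over 120 mm above the table) (all of step 2 and value of joint each of select_1, select_3, select_4, work_key, lamp_key below 0.001 m and not (value of joint any of dial_left, dial_mid, dial_right, lamp_dial above 0.1 rad or value of joint any of dial_left, dial_mid, dial_right, lamp_dial below -0.1 rad or distance of any of control_pad, pad_corner, small_dish, petri_dish, amber_vial, forceps, screwdriver, slide_box, saline_bottle from where it was at the start of the episode above 0.01 m) and linear speed of control_pad below 0.01 m/s and angle between control_pad's own z axis and vertical below 0.02 rad and distance between the grasp point and home_bar_top above 0.06 m and height (world z) of the grasp point above 0.12 m); the robot touches nothing.
It fails at once if another key is pressed (2 mm or more) (value of joint any of select_1, select_3, select_4, work_key, lamp_key above 0.002 m).
It fails at once if a dial is turned by more than 0.1 rad (value of joint any of dial_left, dial_mid, dial_right, lamp_dial above 0.1 rad or value of joint any of dial_left, dial_mid, dial_right, lamp_dial below -0.1 rad).
It fails at once if the pad is pressed with more than 25 N (contact force between any of the arm, the fingers and control_pad above 25 N).
It fails at once if the pad is shifted or lifted by more than 10 mm, or tipped (distance of any of control_pad, pad_corner from where it was at the start of the episode above 0.01 m or angle between control_pad's own z axis and vertical above 0.05 rad).
It fails at once if a piece of glassware or a tool is moved or lifted by more than 10 mm (distance of any of small_dish, petri_dish, amber_vial, forceps, screwdriver, slide_box, saline_bottle from where it was at the start of the episode above 0.01 m).
It also fails if it takes over 48 s, if anything falls off the work surface, if the arm or the gripper's body presses on something with over 40 N, if the wrist force passes 120 N, or if a joint passes its speed limit or range.

## Working session

There is one attempt and no reset: what is moved stays moved. The work goes in short steps, each a Python script; the robot and the scene stay as the last script left them, time stands still between calls to the robot, and variables do not carry over. Pictures are saved under pics/ and viewed, about 8 in all and at most 12, crops included, and the job is handed in when it is done.

```bash
ls; mkdir -p pics; python3 - <<'E'
from station import bot
import cv2,numpy as np
for n in("top","side"):
    p,d=bot.snapshot(n); cv2.imwrite(f"pics/{n}0.png",p[:,:,::-1]); np.savez(f"pics/{n}0.npz",p=p,d=d)
    c=bot.get_calibration(n);print(n,c)
print(bot.get_calibration("wrist"),bot.read_clock(),bot.read_tool_rot())
E
```

```text
pics
top {'vfov': 52.09596415358405, 'cx': 275.2601701553041, 'cy': 211.89894150523943, 'world_to_cam': array([[-0.01944453, -0.99981015, -0.00125731,  0.00653551],
       [-0.9778438 ,  0.01927946, -0.20844618,  0.5419736 ],
       [ 0.20843084, -0.00282369, -0.97803303,  1.08528405],
       [ 0.        ,  0.        ,  0.        ,  1.        ]])}
side {'vfov': 46.42276800087161, 'cx': 279.1270036552611, 'cy': 208.2590593410108, 'world_to_cam': array([[ 0.83665536, -0.54763557, -0.0101536 , -0.44574564],
       [-0.42307385, -0.63435931, -0.64699056,  0.29594539],
       [ 0.34787402,  0.54560383, -0.76243041,  1.44086053],
       [ 0.        ,  0.        ,  0.        ,  1.        ]])}
{'vfov': 71.21720218014737, 'cx': 279.43783730756775, 'cy': 209.02296569482363, 'hand_eye': array([[ 3.05007900e-04, -2.26508343e-01,  9.74009177e-01,
        -1.68060881e-01],
       [-9.64771331e-04, -9.74008836e-01, -2.26507961e-01,
         6.46230538e-02],
       [ 9.99999488e-01, -8.70609413e-04, -5.15609145e-04,
         4.67309182e-04],
       [ 0.00000000e+00,  0.00000000e+00,  0.00000000e+00,
         1.00000000e+00]])} 0.1 [[-7.69760548e-04 -9.68718763e-01  2.48159961e-01]
 [-1.83352013e-03  2.48160984e-01  9.68717071e-01]
 [-9.99998023e-01  2.90673900e-04 -1.96718989e-03]]
```

View pics/top0.png

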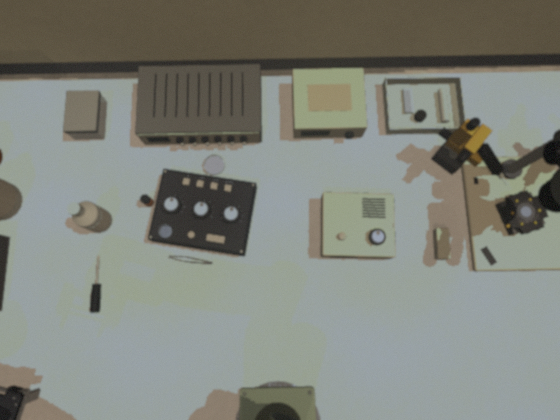

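```bash
cat >h.py <<'E'
from station import bot
import numpy as np,cv2
def rays(name,uv,z,pose=None):
    c=bot.get_calibration(name); f=210/np.tan(np.radians(c["vfov"]/2))
    if name=="wrist":
        T=np.eye(4);T[:3,:3]=pose[1];T[:3,3]=pose[0];T=T@c["hand_eye"]
    else: T=np.linalg.inv(c["world_to_cam"])
    uv=np.atleast_2d(np.asarray(uv,float))
    d=np.c_[(uv[:,0]-c["cx"])/f,(uv[:,1]-c["cy"])/f,np.ones(len(uv))]@T[:3,:3].T
    return T[:3,3]+d*((z-T[2,3])/d[:,2])[:,None]
def ori(yaw):  # jaws along pad y, tool down
    z=np.array([-np.sin(yaw),np.cos(yaw),0]);x=np.array([0,0,-1.]);return np.c_[x,np.cross(z,x),z]
E
python3 - <<'E'
from h import *
c=rays("top",[[162,170],[256,184],[245,254],[150,240]],0.052);print(c)
m=c.mean(0);print(m)
y=c[0]-c[1];yaw=np.arctan2(-y[0],y[1]);print(np.degrees(yaw))
p=m.copy();p[2]=.33
try:bot.move_ptp(p,ori(yaw))
except bot.Unreachable as e:
    p[2]=.28;bot.move_ptp(p,ori(yaw))
bot.close_gripper();bot.hold(.3)
P=(bot.read_position(),bot.read_tool_rot());pic,d=bot.snapshot("wrist")
np.savez("pics/w.npz",p=pic,d=d,t=P[0],R=P[1]);cv2.imwrite("pics/w0.png",pic[:,:,::-1]);print(P,bot.read_clock())
E
```

```text
[[0.66605711 0.30263263 0.052     ]
 [0.62137017 0.04656737 0.052     ]
 [0.43203124 0.07726531 0.052     ]
 [0.47389062 0.32742108 0.052     ]]
[0.54833729 0.1884716  0.052     ]
-9.89921798031773
(array([0.54832716, 0.18846547, 0.33000861]), array([[-1.25537454e-05, -9.85106573e-01,  1.71944876e-01],
       [ 1.36286363e-05,  1.71944876e-01,  9.85106573e-01],
       [-1.00000000e+00,  1.47101513e-05,  1.12671070e-05]])) 3.8833
```

View pics/w0.png

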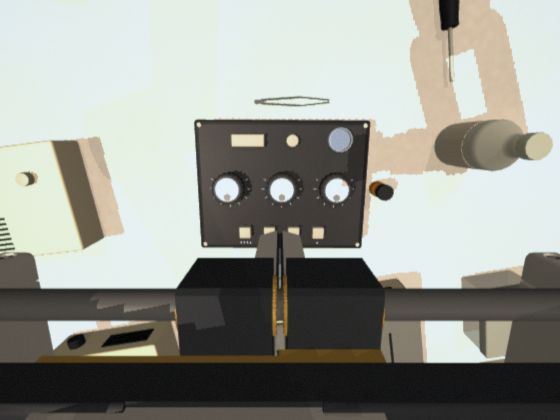

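View pics/side0.png

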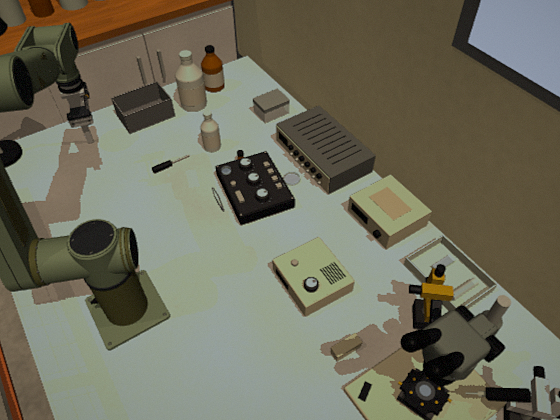

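```bash
cat >>h.py <<'E'
def fit(W,L):  # rigid 2D pad->world
    W=W[:,:2];w=W.mean(0);l=L.mean(0);a=L-l;b=W-w
    th=np.arctan2((a[:,0]*b[:,1]-a[:,1]*b[:,0]).sum(),(a*b).sum())
    R=np.array([[np.cos(th),-np.sin(th)],[np.sin(th),np.cos(th)]]);t=w-R@l
    return th,R,t,np.linalg.norm(L@R.T+t-W,axis=1)
def blobs(pic,box):
    x0,y0,x1,y1=box;g=cv2.cvtColor(pic,cv2.COLOR_RGB2GRAY)[y0:y1,x0:x1]
    n,_,s,c=cv2.connectedComponentsWithStats((g>110).astype(np.uint8))
    return [(np.round(c[i]+[x0,y0],1).tolist(),s[i].tolist()) for i in range(1,n) if 15<s[i][4]<3000]
E
python3 - <<'E'
from h import *
w=np.load("pics/w.npz")
for b in blobs(w["p"],(205,125,362,243)):print(b)
print("top")
t=np.load("pics/top0.npz")
for b in blobs(t["p"],(150,172,250,250)):print(b)
E
```

```text
([340.1, 139.3], [123, 2, 25, 25, 481])
([247.0, 140.0], [26, 9, 33, 13, 428])
([291.9, 140.3], [81, 9, 13, 13, 127])
([226.2, 189.2], [9, 52, 25, 25, 498])
([281.4, 189.6], [64, 53, 25, 24, 478])
([336.5, 190.0], [120, 53, 24, 25, 478])
([244.5, 232.5], [34, 102, 12, 12, 141])
([268.5, 229.8], [59, 102, 11, 8, 72])
([293.6, 230.3], [83, 102, 12, 9, 82])
([317.6, 232.6], [107, 102, 12, 12, 138])
top
([154.2, 183.3], [0, 0, 13, 28, 242])
([228.2, 174.8], [38, 0, 62, 10, 318])
([185.6, 181.0], [33, 6, 6, 6, 30])
([199.6, 183.2], [47, 9, 6, 6, 29])
([213.5, 185.4], [61, 11, 6, 6, 31])
([227.5, 187.5], [75, 13, 6, 6, 32])
([170.4, 203.6], [14, 26, 14, 12, 130])
([200.4, 208.3], [44, 30, 14, 13, 128])
([150.9, 212.1], [0, 34, 4, 17, 38])
([230.5, 213.1], [74, 35, 14, 13, 128])
([165.9, 232.1], [11, 56, 9, 8, 33])
([248.2, 242.4], [96, 59, 4, 19, 42])
([190.7, 234.1], [38, 60, 6, 5, 24])
([215.3, 238.1], [57, 63, 18, 8, 103])
([165.4, 246.8], [0, 69, 45, 9, 193])
```

```bash
python3 - <<'E'
from h import *
w=np.load("pics/w.npz")
L=np.array([[-.07,-.05],[-.07,.015],[.07,-.057],[.07,.057],[0,-.08],[0,0],[0,.08]])
U=[[247,140],[291.9,140.3],[244.5,232.5],[317.6,232.6]];D=[[226.2,189.2],[281.4,189.6],[336.5,190]]
pose=(w["t"],w["R"])
W=np.r_[rays("wrist",U,.063,pose),rays("wrist",D,.077,pose)]
U2=[[215.3,238.1],[190.7,234.1],[227.5,187.5],[185.6,181]];D2=[[230.5,213.1],[200.4,208.3],[170.4,203.6]]
W2=np.r_[rays("top",U2,.063),rays("top",D2,.077)]
for X in (W,W2):
  th,R,t,r=fit(X,L);print(np.degrees(th),t,(r*1e3).round(1));print(R@[.07,.019]+t,R@[-.07,-.05]+t)
E
```

```text
-10.220811067443202 [0.55310913 0.19069676] [0.1 0.3 0.3 0.5 0.2 0.1 0.3]
[0.62536972 0.1969743 ] [0.47534784 0.15391116]
-10.171748311216085 [0.55139189 0.19133751] [0.7 0.6 0.4 0.1 0.5 0.3 0.5]
[0.62364708 0.19767692] [0.47366212 0.15448532]
```

```bash
cat >>h.py <<'E'
YAW=np.radians(-10.2)
S2=np.array([.6245,.1973]);HB=np.array([.4745,.1542])
def press(xy,hold):
    bot.move_ptp([*xy,.16],ori(YAW)); bot.move_linear([*xy,.084]); bot.hold(.3)
    f0=bot.read_wrist_force()
    hit=bot.move_linear([*xy,.0672],speed=.01,until_force=5.0)
    print("hit",hit,bot.read_position(),bot.read_wrist_force()-f0,bot.read_clock())
    for _ in range(2): bot.hold(hold/2); print(bot.read_position()[2],(bot.read_wrist_force()-f0).round(2),bot.read_clock())
E
python3 - <<'E'
from h import *
print(bot.read_finger_gap())
press(S2,.4)
bot.move_linear([*S2,.16],speed=.06)
print(bot.read_wrist_force(),bot.read_clock())
pic,d=bot.snapshot("top");cv2.imwrite("pics/t1.png",cv2.resize(pic[140:280,100:300,::-1],None,fx=4,fy=4))
E
```

```text
0.00038098171211466196
hit True [0.62447481 0.19729301 0.06981766] [-0.7492939   0.11030686  5.4336061 ] 6.95
0.0698350515987458 [-0.23  0.05  4.56] 7.15
0.06962776955159418 [0.55 0.11 4.64] 7.35
[-0.16463018 -0.25450564 -0.05260914] 9.0167
```

Force 4.6 N with the fingertips at 58.7 mm puts the key about 4.2 mm down, so it registered. The bar is next.

```bash
python3 - <<'E'
from h import *
press(HB,2.2)
bot.move_linear([*HB,.16],speed=.06)
p=[.548,.188,.33];bot.move_ptp(p,ori(np.radians(-9.9)));bot.hold(.3)
print(bot.read_wrist_force(),bot.read_clock(),bot.read_position())
pic,d=bot.snapshot("wrist");cv2.imwrite("pics/w1.png",pic[:,:,::-1])
for b in blobs(pic,(205,125,362,243)):print(b)
E
```

```text
hit True [0.47446065 0.15419209 0.06947986] [-0.76572015 -0.33628259  5.11237244] 12.0333
0.0693064810025832 [4.49 1.61 4.14] 13.1333
0.06913610720666079 [4.52 1.27 5.13] 14.2333
[-0.10162647 -0.03360362 -0.37537412] 16.975 [0.54711967 0.18773572 0.3283923 ]
([341.1, 140.6], [124, 3, 25, 26, 485])
([247.8, 141.0], [26, 10, 34, 13, 432])
([292.8, 141.5], [82, 10, 12, 14, 126])
([227.0, 190.7], [10, 54, 25, 25, 498])
([282.2, 191.0], [65, 54, 25, 25, 484])
([337.5, 191.3], [121, 54, 24, 25, 477])
([244.9, 233.8], [35, 103, 11, 12, 126])
([268.8, 230.8], [59, 104, 12, 6, 50])
([294.5, 231.4], [84, 104, 11, 7, 63])
([318.5, 234.0], [108, 104, 12, 11, 129])
```

View pics/w1.png

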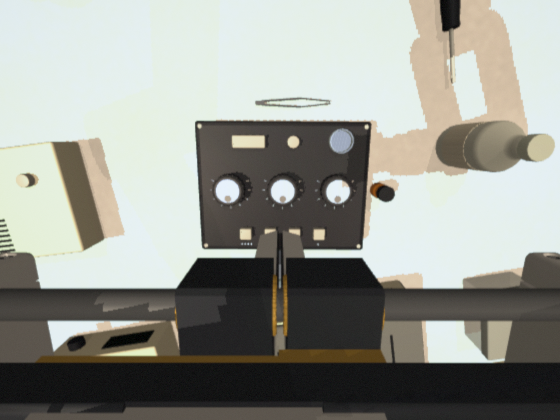

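```bash
python3 - <<'E'
from h import *
p,d=bot.snapshot("side");s0=np.load("pics/side0.npz")["p"]
for n,b in (("pad",(205,140,305,230)),("dish",(278,165,305,190)),("forceps",(205,180,230,215)),("vial",(230,145,250,165)),("ref box",(270,230,360,320))):
    x0,y0,x1,y1=b;g=[cv2.cvtColor(q,cv2.COLOR_RGB2GRAY)[y0:y1,x0:x1].astype(np.float32) for q in (s0,p)]
    print(n,cv2.phaseCorrelate(*g),np.abs(g[0]-g[1]).mean())
cv2.imwrite("pics/s1.png",cv2.resize(np.hstack([q[130:240,190:320,::-1] for q in(s0,p)]),None,fx=3,fy=3))
E
```

```text
pad ((0.010438925455076742, 0.02451490468310169), 0.93968313492669) 5.8777776
dish ((0.45351081446700015, 0.4815106839822576), 0.9856030563071922) 4.251852
forceps ((0.5054075993829183, -0.00813863290265715), 0.9974586714638604) 5.733714
vial ((0.17194325033251268, 0.08298251923790723), 0.9872203853726387) 6.3775
ref box ((0.048304570476389586, 0.00994091004162101), 0.9816283258979703) 4.374074
```

View pics/s1.png

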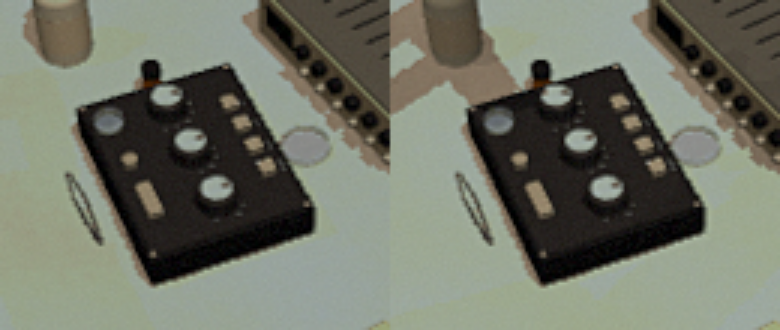

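The before and after crops match: the pad, the dial marks, the dishes, the forceps and the vial are all in place, and every key is up. Only the arm's shadow differs.

```bash
python3 -c "
from station import bot
print(bot.read_position(),bot.read_clock());bot.hand_in()"
```

```text
[0.54757626 0.18781394 0.32927331] 17.075
the job is handed in; nothing more can be done
```

I pressed the second select key, then held the home bar for 2.2 s, drew the hand well clear and handed the job in at 17.1 s. `hand_in` reports no verdict, and I could not read the key joints directly.

- **Finding the pad:** I fitted its pose from the keys and dials in the wrist and top views. The two views agreed to about 1.8 mm and 0.05°, and I used the average.
- **Select key 2:** I pressed it with closed fingertips at about 4.6 N, roughly 4.2 mm down, for 0.4 s, then let it up.
- **Home bar:** I held it at 4.1 to 5.1 N. The fingertip height puts it about 4.7 mm down, but the lowest force reading suggests only about 3.4 mm. Both are past the 3 mm needed.
- **Side force on the bar:** There was an unexpected sideways force of about 4.5 N during the hold, but the pad showed no shift.
- **Last checks:** The side view before and after shows the pad within about 0.03 pixel of where it was. The dial marks look unchanged and the keys are up. The petri dish, forceps and vial show at most about 0.7 pixel of apparent shift, probably from the arm's changed shadow. I saw no movement of the small dish by eye. I did not measure the screwdriver, slide box or bottle; the arm did not work near them.
- **Hand position:** The TCP is 0.33 m above the table, clear of everything.

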